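# Shelve four small archive cartons by height

### The job

Put the four small archive cartons away upright on the sorting shelf, one to a bay, in order of height with the tallest next to the tall blue end plate and the shortest next to the low one. Stand each in the middle of its bay, square to the shelf with its label facing out at the shelf's open front. Set them down rather than dropping them, knock none over, and leave the brass weight and the pencil pot where they are.

Things in the scene. Friction and masses are not known exactly. Their poses are not given: they have to be found in the camera images.
- box_kraft_mid (a point): Centre (half-way up) of the kraft-brown archive carton, a loose closed card box standing upright: 80 mm high, 62 mm deep (its x), 40 mm wide (its y), 0.07 to 0.27 kg. Its front is its -x side: flap with a tongue, and a white blank label that also shows as a white strip on top along the front edge. z is up.
- box_blue_mid (a point): Centre (half-way up) of the pale blue-grey archive carton, a loose closed card box standing upright: 98 mm high, 62 mm deep (its x), 40 mm wide (its y), 0.07 to 0.27 kg. Its front is its -x side: flap with a tongue, and a white blank label that also shows as a white strip on top along the front edge. z is up.
- box_cream_mid (a point): Centre (half-way up) of the cream archive carton, a loose closed card box standing upright: 116 mm high, 62 mm deep (its x), 40 mm wide (its y), 0.07 to 0.27 kg. Its front is its -x side: flap with a tongue, and a white blank label that also shows as a white strip on top along the front edge. z is up.
- box_green_mid (a point): Centre (half-way up) of the dark grey-green archive carton, a loose closed card box standing upright: 134 mm high, 62 mm deep (its x), 40 mm wide (its y), 0.07 to 0.27 kg. Its front is its -x side: flap with a tongue, and a white blank label that also shows as a white strip on top along the front edge. z is up.
- shelf: Fixed grey-green steel sorting shelf, 110 mm deep (x), 296 long (y), board top 30 above the table. Origin: centre of its underside on the table; z up; -x is the open front with white label holders. 3 dividers (4 thick, 45 high over the board) and 2 end plates make four bays 60 wide; bay centres at x = 0, y = -96, -32, 32, 96. Back stop 25 high, inner face at x = 51.
- shelf_front (a point): Middle of the shelf board's front edge, on the board's top (55 mm in front of the shelf's centre, 30 mm above the table); axes as the shelf's.
- tall_end: Tall end plate, dark blue steel, 90 mm deep, 4 mm thick with a 14 mm rolled top edge, 129 mm high above the board; fixed at one end of the shelf (130 mm from its centre), the left or the right one. Origin: middle of its foot, on the board.
- low_end: Low end plate, bare aluminium, 90 mm deep, 4 mm thick, 59 mm high above the board; fixed at the other end of the shelf. Origin: middle of its foot, on the board.
- weight_mid (a point): Bystander: brass book weight, a round disc 58 mm across with a knob, 52 mm high, 0.7 kg, loose on the table. Half-way up its axis.
- pot_mid (a point): Bystander: black pencil pot with three pencils, 72 mm across, 85 mm high, pencils reaching about 155 mm, loose on the table beyond one end of the shelf. Half-way up the pot.
There are look-alikes about, which are no part of the job. What is shaped like the part that bears box_kraft_mid but green or red is not meant.

How it is judged:
At the end, for the whole second after the job is handed in: Each carton in its own bay, in order of height, tallest by the tall end plate: within 12 mm of the bay's centre along the shelf, 15 mm across it (18 to the rear), resting on the board, upright within 4.5 deg, square within 12 deg, label to the front; released and at rest (((y of tall_end in the frame of shelf above 0 m and y of box_kraft_mid in the frame of shelf between -0.108 and -0.084 m and y of box_blue_mid in the frame of shelf between -0.044 and -0.02 m and y of box_cream_mid in the frame of shelf between 0.02 and 0.044 m and y of box_green_mid in the frame of shelf between 0.084 and 0.108 m) or (y of tall_end in the frame of shelf below 0 m and y of box_kraft_mid in the frame of shelf between 0.084 and 0.108 m and y of box_blue_mid in the frame of shelf between 0.02 and 0.044 m and y of box_cream_mid in the frame of shelf between -0.044 and -0.02 m and y of box_green_mid in the frame of shelf between -0.108 and -0.084 m)) and x of box_kraft_mid in the frame of shelf between -0.015 and 0.018 m and height (world z) of box_kraft_mid between 0.066 and 0.074 m and angle between each of box_kraft_mid, box_blue_mid, box_cream_mid, box_green_mid's own z axis and vertical below 0.08 rad and angle between the x axis of each of box_kraft_mid, box_blue_mid, box_cream_mid, box_green_mid and the x axis of shelf, either way round below 0.21 rad and x of shelf_front in the frame of box_kraft_mid below -0.03 m and linear speed of each of box_kraft, box_blue, box_cream, box_green below 0.02 m/s and angular speed of each of box_kraft, box_blue, box_cream, box_green below 0.2 rad/s and contact force between each of box_kraft, box_blue, box_cream, box_green and the fingers below 0.1 N and x of box_blue_mid in the frame of shelf between -0.015 and 0.018 m and height (world z) of box_blue_mid between 0.075 and 0.083 m and x of shelf_front in the frame of box_blue_mid below -0.03 m and x of box_cream_mid in the frame of shelf between -0.015 and 0.018 m and height (world z) of box_cream_mid between 0.084 and 0.092 m and x of shelf_front in the frame of box_cream_mid below -0.03 m and x of box_green_mid in the frame of shelf between -0.015 and 0.018 m and height (world z) of box_green_mid between 0.093 and 0.101 m and x of shelf_front in the frame of box_green_mid below -0.03 m); the robot touches nothing.
It fails at once if a carton is knocked or tipped over (leans more than 35 degrees) (angle between any of box_kraft_mid, box_blue_mid, box_cream_mid, box_green_mid's own z axis and vertical above 0.61 rad).
It fails at once if a carton is dropped (moves faster than 0.7 m/s, a fall of about 25 mm, while out of the fingers) ((linear speed of box_kraft above 0.7 m/s and contact force between box_kraft and the fingers below 0.05 N) or (linear speed of box_blue above 0.7 m/s and contact force between box_blue and the fingers below 0.05 N) or (linear speed of box_cream above 0.7 m/s and contact force between box_cream and the fingers below 0.05 N) or (linear speed of box_green above 0.7 m/s and contact force between box_green and the fingers below 0.05 N)).
It fails at once if the book weight or the pencil pot is shifted by more than 25 mm or tipped (distance of any of weight_mid, pot_mid from where it was at the start of the episode above 0.025 m or angle between any of pot_mid, weight_mid's own z axis and vertical above 0.5 rad).
It also fails if it takes over 96 s, if anything falls off the work surface, if the arm or the gripper's body presses on something with over 40 N, if the wrist force passes 120 N, or if a joint passes its speed limit or range.

### The arm

A 6-joint arm with a two-finger parallel gripper is mounted at the origin on the work surface. World frame = base frame: x ahead of the robot, y to its left, z up, the work surface at z = 0. Lengths are in m, angles in rad, forces in N, time in s.
With the tool pointing down it reaches from about 0.35 to 0.775 m from the base axis. Payload 5.5 kg.
Tool frame: the origin (TCP) lies between the finger pads; the fingertips stand 19 mm ahead of it and the grasp point (between the pads) is the TCP (env.tcp_to_tips is the distance from the TCP to the fingertips, in m); z points along the fingers, y is the direction in which the jaws open and shut (so a half turn about z gives the same grasp; the last joint's range is limited). The gripper opens to 85 mm and grips with 20 to 120 N. Pads are 22 mm wide; open, the fingers measure 114 mm over their backs; the gripper's body (76 mm by 85 mm) begins 54 mm behind the grasp point. The pads swing forward as they close: fully open they stand 13 mm farther back than shut.
Start: joints at [1.07, 0.313, 0.046, 1.304, 0, 1.431], TCP at [0.203, 0.538, 0.25] pointing down, gripper open.
Joint ranges: [-2.76, 2.76], [-0.86, 1.69], [-1.03, 1.26], [-2.2, 2.34], [-1.47, 1.5], [-3.14, 3.14]. Speed limits (rad/s): [2.57, 2.57, 3.14, 3.14, 3.14, 3.14].

### API

Orientations are given as a unit quaternion [w, x, y, z].
In Python, from workcell import env, eyes, job gives the robot as it stands. The module is installed in compiled form; this text tells all that it offers.
- The arm moves only by the tool move_arm, never from a script. Its argument "commands" is a list of rows, each a list of 3 entries, a list of its own where there are three numbers: the shift along the world's x, y, z as a fraction of full scale, then the turn, a rotation vector about the world's x, y, z as a fraction of full scale, then the gripper command: -1 is shut, 1 is fully open, values between are in proportion. In form: [[[x, y, z], [wx, wy, wz], gripper], ...]. A call has 1 to 5 rows; each row shifts and turns the commanded pose from where the row before left it; what a row does not reach is not made up. Full scale, the value 1, is 0.04 m for a shift and 8 degrees for a turn. A row lasts 1/10 s, in which the tool goes at most 50 mm and 8.59 degrees, less where a joint would pass 70% of its speed; a pose out of reach is approached as far as the arm can. A call with a number of a shift or a turn outside -1 to 1 is refused whole. A call with a gripper value outside its range is refused whole. The fingers move at their own pace and stop on an object; "newtons" is the grip in N (left out, the last holds). Time passes only in rows, so rows that do not move let the fingers close. It gives the time, the measured TCP pose, the force and the opening at its end, in the units of the state.
- env.get_state(): the state, without advancing time (a new reading comes with each control period).
- eyes.read_camera(name): name is "side" or "top" or "wrist"; returns a dict with "frame" (420x560x3 uint8, red, green, blue), "mtx" (3x3 intrinsics, pixels), "camera_from_world" (4x4, takes a point from world to camera coordinates); the wrist camera has in their place "mount" (4x4, takes a point from camera to tool coordinates, whose origin is the TCP and whose axes are the flange's). Camera axes: x right, y down, z forward; pixel columns grow to the right and rows downward; lengths in m; the calibration is good to about 2 mm. A picture is of the moment at which its call begins: read the wrist's pose just before it. There is no depth.
- job.hand_in(): hands the job in, once; it reports no verdict.
The state is a dict: "clock": time; "joint_pos": joint angles; "qvel": joint speeds; "tau": joint torques, N m; "tcp_pos": TCP position; "orientation": TCP orientation; "wrist_force": force on the tool from outside, world axes, zero at the start; "ft_torque": the same for the moment, N m; "finger_gap": finger opening in m.
Only numpy, scipy, OpenCV 4.12 (cv2) and the standard library are available. Lean on these libraries where they do the work, as an engineer would, in place of code of your own. Each camera call takes 0.05 s, during which the arm holds its last target.

## Working session

There is one attempt and no reset: what is moved stays moved. The work goes in short steps, Python scripts to look and compute and a tool call to move; the robot and the scene stay as the last step left them, time stands still between calls to the robot, and variables do not carry over. Pictures are saved under pics/ and viewed, and the job is handed in when it is done.

Besides the shell and the picture viewer there is one more tool, called as name(argument=value, ...), one argument or row to a line, values as JSON. move_arm: Moves the arm, as the interface text tells. Its arguments: {"type":"object","properties":{"commands":{"type":"array","items":{"type":"array"}},"newtons":{"type":"number"}},"required":["commands"]}

```bash
mkdir -p pics; python3 - <<'E'
from workcell import env, eyes, job
import cv2
print(env.get_state())
for n in ["side","top","wrist"]:
    d=eyes.read_camera(n)
    cv2.imwrite(f"pics/{n}0.png",d["frame"][:,:,::-1]); print(n,d["mtx"].tolist(),{k:v.tolist() for k,v in d.items() if k in("camera_from_world","mount")})
E
```

```text
{'clock': 0.0, 'joint_pos': array([ 1.07040584e+00,  3.14044148e-01,  4.49619969e-02,  1.30362721e+00,
       -2.04340506e-05,  1.43118388e+00]), 'qvel': array([ 5.58094406e-05,  1.03000251e-03, -6.16086154e-04,  2.15795320e-03,
        8.16039227e-04, -2.42253214e-04]), 'tau': array([ 7.45984853e-04, -4.80628037e+01,  2.98534173e+01,  1.94656884e-02,
       -8.69283849e-05, -1.78195609e-05]), 'tcp_pos': array([0.20275707, 0.53753533, 0.24937703]), 'orientation': array([-2.91191747e-04,  1.79412201e-01,  9.83773524e-01, -9.11174851e-04]), 'wrist_force': array([ 0.46374509,  0.59909632, -0.50719633]), 'ft_torque': array([-0.04290667,  0.03761052,  0.0260518 ]), 'finger_gap': 0.08508319401522699}
side [[429.65439302129914, 0.0, 276.2602486467158], [0.0, 429.65439302129914, 203.67299471176537], [0.0, 0.0, 1.0]] {'camera_from_world': [[0.7647263871543449, -0.6443025526670717, -0.008232461148300693, -0.3806147979080793], [-0.48084230770149455, -0.5621164238794547, -0.672915894543497, 0.28818095543830585], [0.42893382696421173, 0.5185550565095942, -0.7396731882758544, 0.7376149173826572], 
[... 164 characters left out ...]
6649891489593, -0.99965834502848, -0.0019315406390064168, 0.0157550468438772], [-0.9941340457874142, 0.026125239343783777, -0.10495223139875282, 0.4908191735133177], [0.10496683590861962, -0.0008155269158132317, -0.9944753884713199, 1.0576225465158007], [0.0, 0.0, 0.0, 1.0]]}
wrist [[302.19951657164563, 0.0, 278.57922281279014], [0.0, 302.19951657164563, 211.6124665194745], [0.0, 0.0, 1.0]] {'mount': [[-4.6290704103356646e-05, -0.9566002515187321, -0.2914034259432604, 0.0742982906666112], [0.9999999636782912, -0.00012165497985170612, 0.00024050671908183477, 0.00017085820032125554], [-0.00026551946587752637, -0.2914034042257646, 0.956600222404871, -0.12417401812395212], [0.0, 0.0, 0.0, 1.0]]}
```

View pics/top0.png

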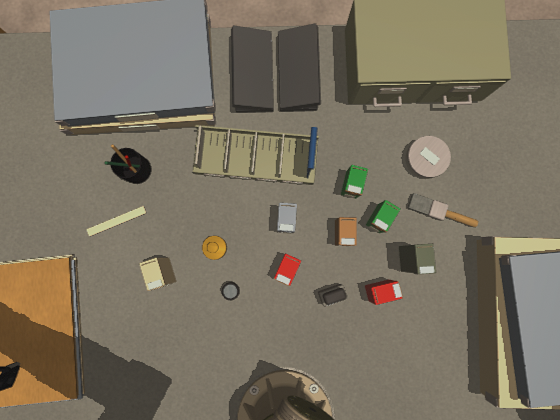

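View pics/side0.png

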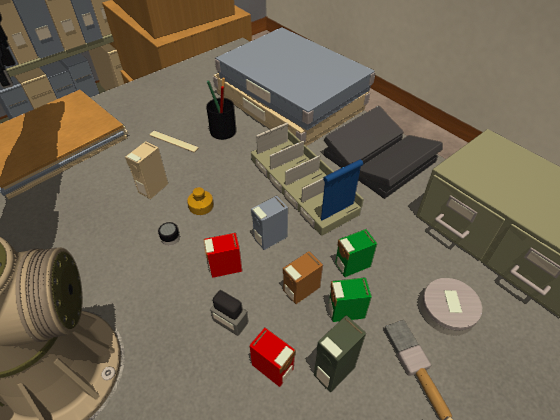

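View pics/wrist0.png

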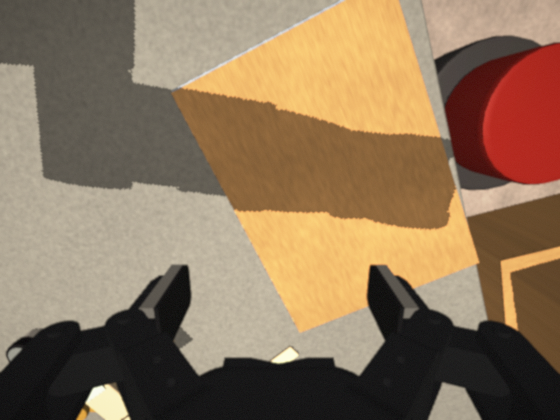

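```bash
python3 - <<'E'
import cv2, numpy as np
im=cv2.imread("pics/top0.png")
def crop(x,y,w,h,s): return cv2.resize(im[y:y+h,x:x+w],None,fx=s,fy=s,interpolation=cv2.INTER_CUBIC)
a=[crop(x,y,60,50,6) for x,y in [(320,205),(260,195),(125,250),(390,235)]]
cv2.imwrite("pics/c1.png",np.vstack([np.hstack(a[:2]),np.hstack(a[2:])]))
cv2.imwrite("pics/c2.png",crop(185,115,145,80,5))
E
```

```text
(no output)
```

View pics/c1.png

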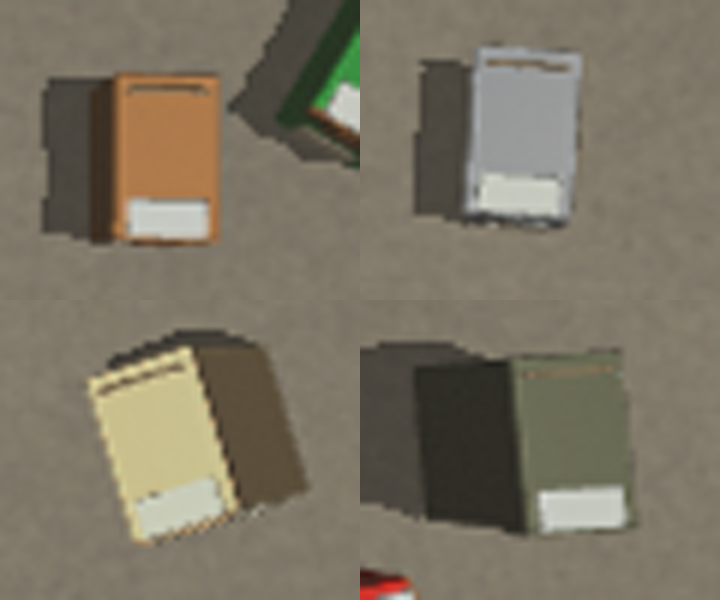

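View pics/c2.png

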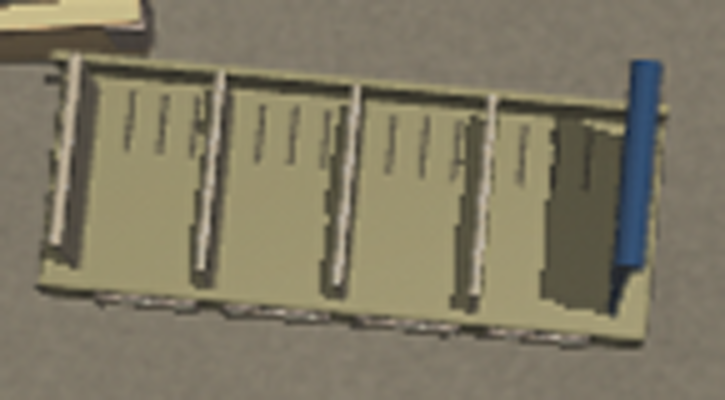

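```bash
cat > h.py <<'E'
import numpy as np, cv2
from workcell import env, eyes, job
def ray(d,px,z):
    K=d["mtx"];T=d["camera_from_world"];R=T[:3,:3];c=-R.T@T[:3,3]
    p=np.atleast_2d(px).astype(float)
    v=(R.T@np.linalg.inv(K)@np.c_[p,np.ones(len(p))].T).T
    return (c+v*((z-c[2])/v[:,2])[:,None])[:,:2]
def proj(d,P):
    T=d["camera_from_world"];q=(T[:3,:3]@np.atleast_2d(P).T).T+T[:3,3];q=(d["mtx"]@q.T).T
    return q[:,:2]/q[:,2:]
BOX=dict(kraft=((347,220),(347,237),.08),blue=((287,215),(287,227),.098),cream=((150,270),(155,284),.116),green=((424,255),(427,266),.134))
E
python3 - <<'E'
from h import *
d=eyes.read_camera("top");im=d["frame"];lab=cv2.cvtColor(im,cv2.COLOR_RGB2LAB).astype(int)
yy,xx=np.mgrid[:420,:560]
vis=im[:,:,::-1].copy()
for n,(a,b,z) in BOX.items():
    m=np.zeros(im.shape[:2],bool)
    w=(abs(xx-a[0])<28)&(abs(yy-a[1])<32)
    L0=lab[a[1],a[0]]
    m=(abs(lab[...,0]-L0[0])<22)&(np.hypot(lab[...,1]-L0[1],lab[...,2]-L0[2])<9)
    m|=(lab[...,0]>195)&(np.hypot(lab[...,1]-128,lab[...,2]-128)<12)
    m=(m&w).astype(np.uint8)
    m=cv2.morphologyEx(m,cv2.MORPH_OPEN,np.ones((3,3)))
    k,l,st,ce=cv2.connectedComponentsWithStats(cv2.morphologyEx(m,cv2.MORPH_CLOSE,np.ones((5,5))),connectivity=4)
    m=(l==l[a[1],a[0]])
    c=max(cv2.findContours(m.astype(np.uint8),cv2.RETR_EXTERNAL,cv2.CHAIN_APPROX_NONE)[0],key=len)
    W=ray(d,c[:,0],z).astype(np.float32)*1000
    r=cv2.minAreaRect(W); 
    ws=(lab[...,0]>195)&m; lc=ray(d,[[xx[ws].mean(),yy[ws].mean()]],z)[0]*1000
    print(n,np.round(r[0],1),np.round(r[1],1),round(r[2],1),'label',lc.round(1))
    vis[cv2.drawContours(np.zeros(m.shape,np.uint8),[c],-1,1,1)>0]=(255,0,255)
o=np.vstack([np.hstack([cv2.resize(vis[y:y+50,x:x+60],None,fx=6,fy=6,interpolation=0) for x,y in p]) for p in ([(320,205),(260,195)],[(125,250),(390,235)])])
cv2.imwrite("pics/c3.png",o)
# shelf: dividers
cr=lambda x,y:(185+x/5,115+y/5)
for nm,z,top,bot in [("low",.089,(75,58),(55,245)),("d64",.075,(220,73),(203,268)),("d0",.075,(356,90),(337,288)),("d-64",.075,(491,98),(474,300)),("board front",.03,(40,289),(643,341)),("blue top",.159,(645,62),(630,268)),("boardback",.055,(58,55),(640,105))]:
    P=ray(d,[cr(*top),cr(*bot)],z)*1000
    v=P[1]-P[0]; print(nm,P.round(1).tolist(),P.mean(0).round(1),'ang',np.degrees(np.arctan2(v[1],v[0])).round(2),np.linalg.norm(v).round(1))
E
```

```text
kraft [505.8  -1.6] [1342.8  965.6] 88.4 label [ 390.2 -131.8]
blue [461.3 -18.3] [35.9 53.9] 88.5 label [441.2 -15.5]
cream [343.4 278.5] [52.2 38.4] 17.0 label [344.6 279.4]
green [ 371.6 -308.7] [116.2 135. ] 86.9 label [ 340.4 -311.9]
low [[679.0, 176.4], [591.4, 186.3]] [635.2 181.3] ang 173.57 88.1
d64 [[674.1, 111.0], [581.7, 120.2]] [627.9 115.6] ang 174.28 92.9
d0 [[664.3, 47.5], [570.7, 58.3]] [617.5  52.9] ang 173.43 94.2
d-64 [[658.8, -15.5], [563.4, -5.0]] [611.1 -10.2] ang 173.73 96.0
board front [[582.4, 204.3], [549.3, -86.3]] [565.9  59. ] ang -96.5 292.4
blue top [[649.8, -80.5], [560.2, -71.0]] [605.  -75.7] ang 173.96 90.1
boardback [[690.7, 190.3], [659.0, -86.7]] [674.9  51.8] ang -96.55 278.8
```

View pics/c3.png

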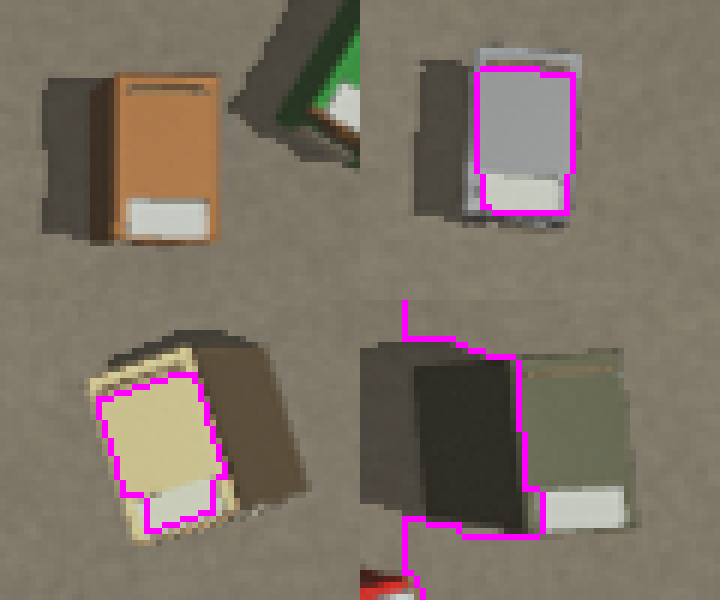

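```bash
python3 - <<'E'
from h import *
d=eyes.read_camera("top")
S=dict(kraft=(320,205,.08,[(117,73),(217,75),(215,243),(113,240)]),
blue=(200,195,.098,[(477,47),(582,55),(568,222),(465,218)]),
cream=(125,200,.116,[(90,378),(192,347),(238,517),(138,543)]),
green=(330,185,.134,[(512,362),(622,352),(633,527),(528,535)]))
for n,(x,y,z,c) in S.items():
    p=(np.array(c)+.5)/6-.5+[x,y]
    W=ray(d,p,z)*1000
    v=W[0]+W[1]-W[2]-W[3]; u=W[0]+W[3]-W[1]-W[2]
    print(n,W.mean(0).round(1),'yaw',np.degrees(np.arctan2(v[1],v[0])).round(1),'yaw_y',np.degrees(np.arctan2(-u[0],u[1])).round(1),'size',np.linalg.norm(v)/2,np.linalg.norm(u)/2)
# side check: project box centres top
E
```

```text
kraft [ 429.9 -154.5] yaw -3.5 yaw_y -2.9 size 63.48822412428651 38.23334444861358
blue [463.2 -17.8] yaw -6.0 yaw_y -4.8 size 63.50968424016446 38.88723207376681
cream [345.6 278.7] yaw 15.9 yaw_y 14.2 size 62.924405868383936 37.70237307776813
green [ 363.5 -310.4] yaw 1.0 yaw_y 3.3 size 61.67480398978768 38.52377772573923
```

move_arm(
  commands=[
    [[0.44,-0.8,0],[0,0,-0.8],1],
    [[0.44,-0.8,0],[0,0,-0.8],1],
    [[0.44,-0.8,0],[0,0,-0.8],1],
    [[0.44,-0.8,0],[0,0,-0.8],1],
    [[0.44,-0.8,0],[0,0,-0.8],1],
  ],
  newtons=30,
)

```text
clock: 0.75
tcp_pos: [0.2914, 0.3767, 0.2503]
orientation: [0.0, 0.446, 0.895, 0.0]
wrist_force: [0.4, -0.1, 0.3]
finger_gap: 0.0856
```

move_arm(
  commands=[
    [[0.44,-0.8,0],[0,0,-0.8],1],
    [[0.44,-0.8,0],[0,0,-0.8],1],
    [[0.44,-0.8,0],[0,0,-0.8],1],
    [[0,0,0],[0,0,-0.2],1],
    [[0,0,0],[0,0,0],1],
  ],
)

```text
clock: 1.25
tcp_pos: [0.3441, 0.2814, 0.2504]
orientation: [-0.0, 0.599, 0.801, 0.0]
wrist_force: [-0.1, 0.3, -0.5]
finger_gap: 0.0853
```

```bash
cat >> h.py <<'E'
from scipy.spatial.transform import Rotation as Ro
def pose():
    s=env.get_state();q=s["orientation"];R=Ro.from_quat([q[1],q[2],q[3],q[0]]).as_matrix()
    return s,s["tcp_pos"],R
def goto(xyz,yaw):
    s,p,R=pose()
    a=np.degrees(np.arctan2(R[1,1],R[0,1]))
    Rt=Ro.from_euler('z',np.radians(yaw)).as_matrix()@np.array([[0,1,0],[1,0,0],[0,0,-1.]])
    rv=np.degrees(Ro.from_matrix(Rt@R.T).as_rotvec())
    print('t',round(s["clock"],2),'p',(p*1000).round(1),'yaw',a.round(2),'gap',round(s["finger_gap"]*1000,1),'F',s["wrist_force"].round(1))
    print('units shift',((np.array(xyz)-p)/.04).round(3),'turn',(rv/8).round(3))
def pic(cam,name):
    d=eyes.read_camera(cam);cv2.imwrite(f"pics/{name}.png",d["frame"][:,:,::-1]);return d
E
python3 -c "
from h import *
goto([.3456,.2787,.16],15); pic('wrist','w1')"
```

```text
t 1.25 p [344.1 281.4 250.4] yaw 16.41 gap 85.3 F [-0.1  0.3 -0.5]
units shift [ 0.036 -0.067 -2.26 ] turn [-0.003  0.    -0.176]
```

View pics/w1.png

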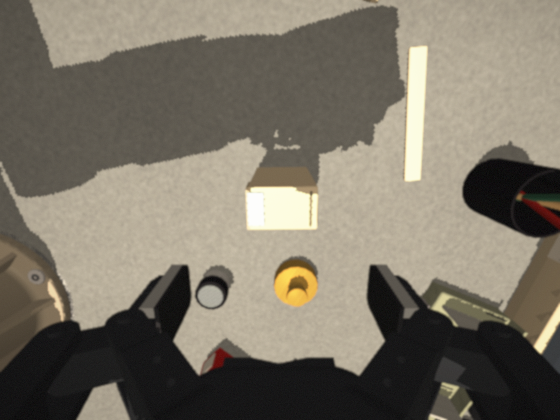

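```bash
cat >> h.py <<'E'
def wray(d,s_p_R,px,z):
    s,p,R=s_p_R
    T=np.eye(4);T[:3,:3]=R;T[:3,3]=p
    return ray(dict(mtx=d["mtx"],camera_from_world=np.linalg.inv(T@d["mount"])),px,z)
E
python3 -c "
from h import *
P=pose();d=eyes.read_camera('wrist')
W=wray(d,P,[(247,188),(317,188),(317,229),(247,229)],.116)*1000
print(W.round(1),W.mean(0))"
```

```text
[[312.6 290.8]
 [371.2 308.3]
 [383.4 272.1]
 [322.3 254. ]] [347.35197867 281.30001035]
```

move_arm(
  commands=[
    [[0.06,-0.03,-0.9],[0,0,-0.05],1],
    [[0,0,-0.9],[0,0,0],1],
    [[0,0,-0.9],[0,0,0],1],
    [[0,0,-0.8],[0,0,0],1],
    [[0,0,-0.4],[0,0,0],1],
  ],
)

```text
clock: 1.85
tcp_pos: [0.3438, 0.281, 0.0916]
orientation: [-0.001, 0.6, 0.8, -0.002]
wrist_force: [-0.0, 0.2, 0.0]
finger_gap: 0.0851
```

move_arm(
  commands=[
    [[0,0,0],[0,0,0],-1],
    [[0,0,0],[0,0,0],-1],
    [[0,0,0],[0,0,0],-1],
    [[0,0,0],[0,0,0],-1],
    [[0,0,0],[0,0,0],-1],
  ],
)

```text
clock: 2.35
tcp_pos: [0.3467, 0.2812, 0.0951]
orientation: [0.0, 0.601, 0.799, 0.001]
wrist_force: [0.4, -0.7, -1.0]
finger_gap: 0.0616
```

```bash
python3 -c "
from h import *
goto([.6164,.0211,.26],-6.4); pic('side','s1')"
```

```text
t 2.35 p [346.7 281.2  95.1] yaw 16.14 gap 61.6 F [ 0.4 -0.7 -1. ]
units shift [ 6.744 -6.502  4.122] turn [-0.004  0.011 -2.818]
```

View pics/s1.png

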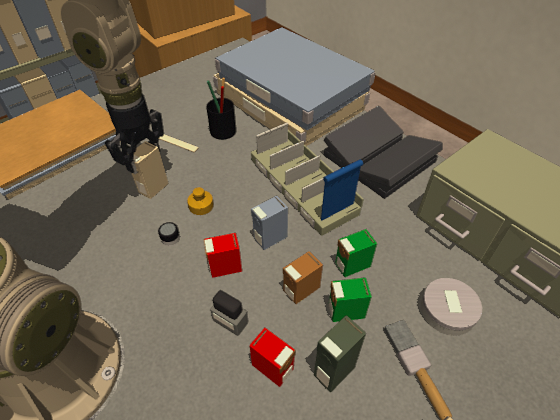

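move_arm(
  commands=[
    [[0,0,0.4],[0,0,0],-1],
    [[0,0,0.8],[0,0,0],-1],
    [[0,0,0.8],[0,0,0],-1],
    [[0,0,0.8],[0,0,0],-1],
    [[0.3,-0.3,0.8],[0,0,-0.1],-1],
  ],
  newtons=40,
)

```text
clock: 2.9
tcp_pos: [0.3572, 0.2692, 0.2399]
orientation: [-0.0, 0.606, 0.796, 0.0]
wrist_force: [1.0, 0.7, -1.2]
finger_gap: 0.0618
```

move_arm(
  commands=[
    [[0.6,-0.6,0],[0,0,-0.27],-1],
    [[0.6,-0.6,0],[0,0,-0.27],-1],
    [[0.6,-0.6,0],[0,0,-0.27],-1],
    [[0.6,-0.6,0],[0,0,-0.27],-1],
    [[0.6,-0.6,0],[0,0,-0.27],-1],
  ],
)

```text
clock: 3.4
tcp_pos: [0.479, 0.1476, 0.2387]
orientation: [0.0, 0.679, 0.734, 0.0]
wrist_force: [-0.2, 0.9, -1.0]
finger_gap: 0.0616
```

move_arm(
  commands=[
    [[0.6,-0.6,0],[0,0,-0.27],-1],
    [[0.6,-0.6,0],[0,0,-0.27],-1],
    [[0.6,-0.6,0],[0,0,-0.27],-1],
    [[0.6,-0.6,0],[0,0,-0.27],-1],
    [[0.6,-0.6,0],[0,0,-0.27],-1],
  ],
)

```text
clock: 3.9
tcp_pos: [0.599, 0.0275, 0.2385]
orientation: [0.0, 0.745, 0.667, 0.0]
wrist_force: [0.7, 0.3, -1.0]
finger_gap: 0.062
```

move_arm(
  commands=[
    [[0.4,-0.2,0],[0,0,-0.02],-1],
    [[0,0,0],[0,0,0],-1],
    [[0,0,0],[0,0,0],-1],
  ],
)

```text
clock: 4.2
tcp_pos: [0.6138, 0.0207, 0.2379]
orientation: [-0.001, 0.746, 0.666, -0.0]
wrist_force: [-0.9, 0.6, -1.6]
finger_gap: 0.0617
```

```bash
python3 -c "
from h import *
goto([.6164,.0211,.125],-6.4); pic('side','s2');pic('top','t2');pic('wrist','w2')"
```

```text
t 4.2 p [613.8  20.7 237.9] yaw -6.46 gap 61.7 F [-0.9  0.6 -1.6]
units shift [ 0.066  0.01  -2.823] turn [-0.003 -0.009  0.008]
```

View pics/s2.png

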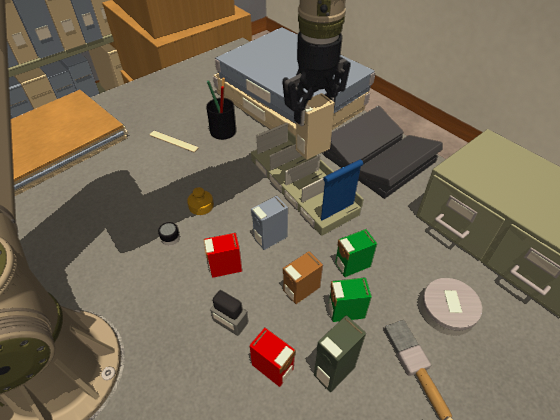

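View pics/w2.png

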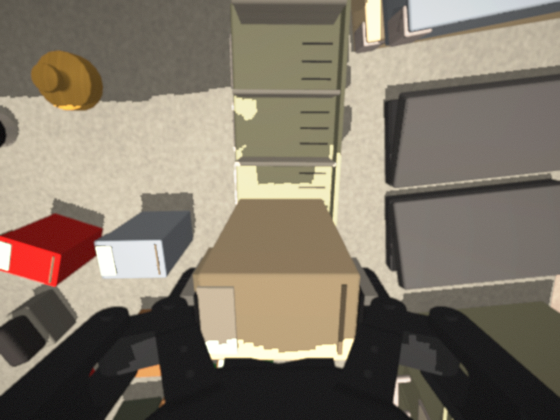

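```bash
python3 -c "
from h import *
P=pose();d=eyes.read_camera('wrist')
for a in [[(233,92),(341,91.5)],[(235,161),(338,163)]]:
  W=wray(d,P,a,.075)*1000
  print(W.round(1).tolist(),W.mean(0).round(1))"
```

```text
[[583.9, 123.5], [679.3, 113.2]] [631.6 118.3]
[[576.4, 63.0], [673.2, 50.3]] [624.8  56.6]
```

move_arm(
  commands=[
    [[0.1,0.06,-0.5],[0,0,0],-1],
    [[0,0,-0.6],[0,0,0],-1],
    [[0,0,-0.6],[0,0,0],-1],
    [[0,0,-0.6],[0,0,0],-1],
    [[0,0,-0.3],[0,0,0],-1],
  ],
)

```text
clock: 4.9
tcp_pos: [0.6165, 0.024, 0.1325]
orientation: [-0.001, 0.745, 0.667, -0.001]
wrist_force: [0.2, 0.3, -0.2]
finger_gap: 0.0612
```

move_arm(
  commands=[
    [[0,0,-0.1],[0,0,0],-1],
    [[0,0,0],[0,0,0],-1],
    [[0,0,0],[0,0,0],-1],
  ],
)

```text
clock: 5.2
tcp_pos: [0.619, 0.0233, 0.1317]
orientation: [0.001, 0.746, 0.666, 0.001]
wrist_force: [-0.1, -0.3, -1.5]
finger_gap: 0.0617
```

```bash
python3 -c "
from h import *
goto([.618,.0233,.125],-6.4)
pic('side','s3')
im=cv2.imread('pics/s3.png');cv2.imwrite('pics/s3c.png',cv2.resize(im[90:240,230:390],None,fx=4,fy=4,interpolation=2))"
```

```text
t 5.2 p [619.   23.3 131.7] yaw -6.42 gap 61.7 F [-0.1 -0.3 -1.5]
units shift [-0.025  0.    -0.167] turn [0.002 0.016 0.003]
```

View pics/s3c.png

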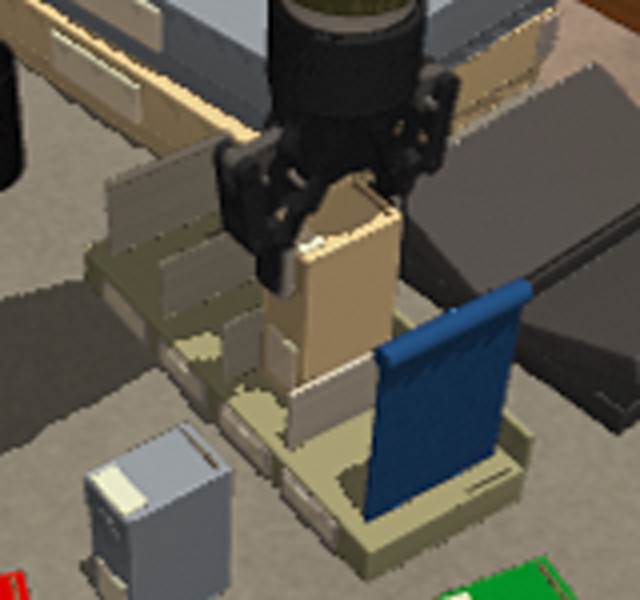

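Cream is held in the bay between the two right dividers, clear on both sides, label forward. Lower gently to contact.

move_arm(
  commands=[
    [[0,0,-0.07],[0,0,0],-1],
    [[0,0,-0.06],[0,0,0],-1],
    [[0,0,0],[0,0,0],-1],
  ],
)

```text
clock: 5.55
tcp_pos: [0.6181, 0.0232, 0.1249]
orientation: [-0.0, 0.746, 0.666, -0.0]
wrist_force: [-0.9, 0.2, -1.6]
finger_gap: 0.0618
```

move_arm(
  commands=[
    [[0,0,-0.05],[0,0,0],-1],
    [[0,0,0],[0,0,0],-1],
    [[0,0,0],[0,0,0],-1],
  ],
)

```text
clock: 5.85
tcp_pos: [0.6183, 0.0232, 0.1244]
orientation: [0.0, 0.746, 0.666, 0.0]
wrist_force: [-2.6, 0.5, 6.2]
finger_gap: 0.0618
```

Contact (force +6 N). Release slowly and rise.

move_arm(
  commands=[
    [[0,0,0],[0,0,0],0.6],
    [[0,0,0],[0,0,0],0.7],
    [[0,0,0],[0,0,0],0.8],
    [[0,0,0.1],[0,0,0],0.9],
    [[0,0,0.6],[0,0,0],1],
  ],
)

```text
clock: 6.35
tcp_pos: [0.6162, 0.0233, 0.1486]
orientation: [-0.002, 0.746, 0.666, -0.002]
wrist_force: [-0.7, 0.6, 0.7]
finger_gap: 0.0855
```

move_arm(
  commands=[
    [[0,0,0.9],[0,0,0],1],
    [[0,0,0.9],[0,0,0],1],
    [[-0.4,-0.4,0.9],[0,0,0],1],
    [[-0.7,-0.7,0],[0,0,0.2],1],
    [[-0.7,-0.7,0],[0,0,0.2],1],
  ],
)

```text
clock: 6.85
tcp_pos: [0.5466, -0.0494, 0.2609]
orientation: [0.002, 0.726, 0.688, 0.001]
wrist_force: [-0.1, -1.6, 0.3]
finger_gap: 0.0855
```

```bash
python3 -c "
from h import *
goto([.365,-.309,.25],2)
pic('side','s4')
im=cv2.imread('pics/s4.png');cv2.imwrite('pics/s4c.png',cv2.resize(im[90:240,230:390],None,fx=4,fy=4,interpolation=2))"
```

```text
t 6.85 p [546.6 -49.4 260.9] yaw -3.08 gap 85.5 F [-0.1 -1.6  0.3]
units shift [-4.54  -6.491 -0.273] turn [0.006 0.027 0.635]
```

View pics/s4c.png

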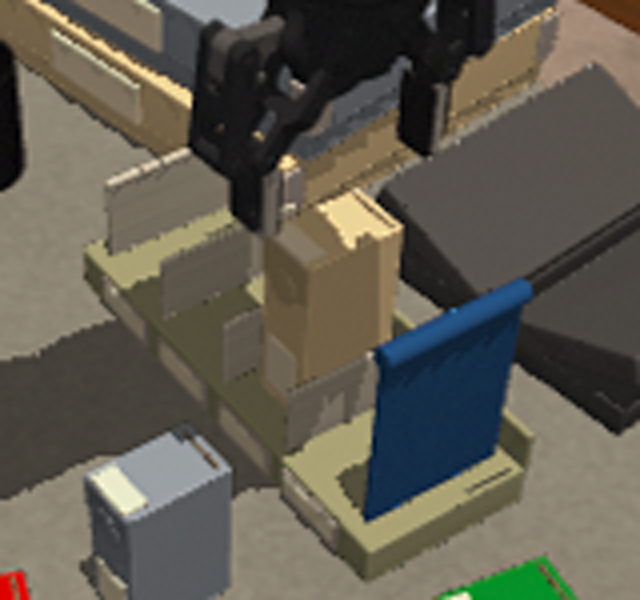

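move_arm(
  commands=[
    [[-0.5,-0.72,0],[0,0,0.07],1],
    [[-0.5,-0.72,0],[0,0,0.07],1],
    [[-0.5,-0.72,0],[0,0,0.07],1],
    [[-0.5,-0.72,0],[0,0,0.07],1],
    [[-0.5,-0.72,0],[0,0,0.07],1],
  ],
)

```text
clock: 7.4
tcp_pos: [0.4453, -0.1938, 0.2595]
orientation: [0.0, 0.71, 0.705, 0.0]
wrist_force: [0.6, -0.0, 0.6]
finger_gap: 0.0851
```

move_arm(
  commands=[
    [[-0.5,-0.72,0],[0,0,0.07],1],
    [[-0.5,-0.72,0],[0,0,0.07],1],
    [[-0.5,-0.72,0],[0,0,0.07],1],
    [[-0.5,-0.7,0],[0,0,0.07],1],
    [[0,0,0],[0,0,0],1],
  ],
)

```text
clock: 7.9
tcp_pos: [0.3645, -0.3101, 0.2593]
orientation: [0.0, 0.698, 0.716, -0.001]
wrist_force: [0.9, 0.6, -0.3]
finger_gap: 0.0853
```

```bash
python3 -c "
from h import *
goto([.3646,-.3095,.112],2)
pic('wrist','w5')"
```

```text
t 7.9 p [ 364.5 -310.1  259.3] yaw 1.53 gap 85.3 F [ 0.9  0.6 -0.3]
units shift [ 3.000e-03  1.400e-02 -3.683e+00] turn [ 0.01  -0.001  0.059]
```

View pics/w5.png

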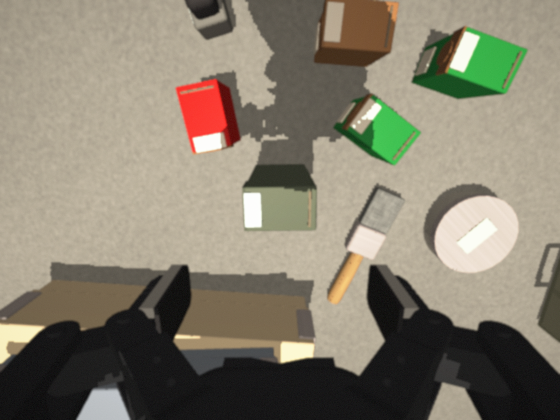

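move_arm(
  commands=[
    [[0,0,-0.8],[0,0,0.05],1],
    [[0,0,-0.9],[0,0,0],1],
    [[0,0,-0.9],[0,0,0],1],
    [[0,0,-0.7],[0,0,0],1],
    [[0,0,-0.4],[0,0,0],1],
  ],
)

```text
clock: 8.45
tcp_pos: [0.3659, -0.305, 0.1088]
orientation: [-0.002, 0.693, 0.721, 0.0]
wrist_force: [-1.1, 0.3, -0.3]
finger_gap: 0.0854
```

move_arm(
  commands=[
    [[0,0,0],[0,0,0],-1],
    [[0,0,0],[0,0,0],-1],
    [[0,0,0],[0,0,0],-1],
    [[0,0,0],[0,0,0],-1],
    [[0,0,0],[0,0,0],-1],
  ],
  newtons=30,
)

```text
clock: 8.95
tcp_pos: [0.3666, -0.3075, 0.1119]
orientation: [0.001, 0.693, 0.721, -0.0]
wrist_force: [-0.1, 0.6, -2.2]
finger_gap: 0.0615
```

```bash
python3 -c "
from h import *
goto([.611,-.041,.28],-6.4)"
```

```text
t 8.95 p [ 366.6 -307.5  111.9] yaw 2.21 gap 61.5 F [-0.1  0.6 -2.2]
units shift [6.11  6.663 4.202] turn [ 0.008  0.007 -1.076]
```

move_arm(
  commands=[
    [[0,0,0.5],[0,0,0],-1],
    [[0,0,0.9],[0,0,0],-1],
    [[0,0,0.95],[0,0,0],-1],
    [[0,0,0.95],[0,0,0],-1],
    [[0,0,0.95],[0,0,0],-1],
  ],
  newtons=40,
)

```text
clock: 9.45
tcp_pos: [0.366, -0.307, 0.2831]
orientation: [0.0, 0.693, 0.721, 0.0]
wrist_force: [0.7, 0.1, -1.3]
finger_gap: 0.0616
```

move_arm(
  commands=[
    [[0.5,0.65,0.2],[0,0,-0.1],-1],
    [[0.6,0.67,0],[0,0,-0.11],-1],
    [[0.6,0.67,0],[0,0,-0.11],-1],
    [[0.6,0.67,0],[0,0,-0.11],-1],
    [[0.6,0.67,0],[0,0,-0.11],-1],
  ],
)

```text
clock: 9.95
tcp_pos: [0.483, -0.1729, 0.2897]
orientation: [0.0, 0.72, 0.694, 0.0]
wrist_force: [-0.4, -1.3, -1.6]
finger_gap: 0.0615
```

move_arm(
  commands=[
    [[0.6,0.67,0],[0,0,-0.11],-1],
    [[0.6,0.67,0],[0,0,-0.11],-1],
    [[0.6,0.67,0],[0,0,-0.11],-1],
    [[0.6,0.67,0],[0,0,-0.11],-1],
    [[0.6,0.6,0],[0,0,-0.11],-1],
  ],
)

```text
clock: 10.45
tcp_pos: [0.603, -0.0414, 0.2895]
orientation: [0.0, 0.746, 0.666, 0.0]
wrist_force: [0.0, -0.1, -1.9]
finger_gap: 0.0617
```

move_arm(
  commands=[
    [[0.2,0,0],[0,0,0],-1],
    [[0,0,0],[0,0,0],-1],
  ],
)

```text
clock: 10.65
tcp_pos: [0.611, -0.0424, 0.2886]
orientation: [0.0, 0.746, 0.666, -0.0]
wrist_force: [-0.2, 0.6, -1.7]
finger_gap: 0.0615
```

```bash
python3 -c "
from h import *
goto([.611,-.041,.142],-6.4)
pic('wrist','w6');pic('side','s6')"
```

```text
t 10.65 p [611.  -42.4 288.6] yaw -6.42 gap 61.5 F [-0.2  0.6 -1.7]
units shift [ 0.     0.034 -3.666] turn [ 0.002 -0.002  0.002]
```

View pics/w6.png

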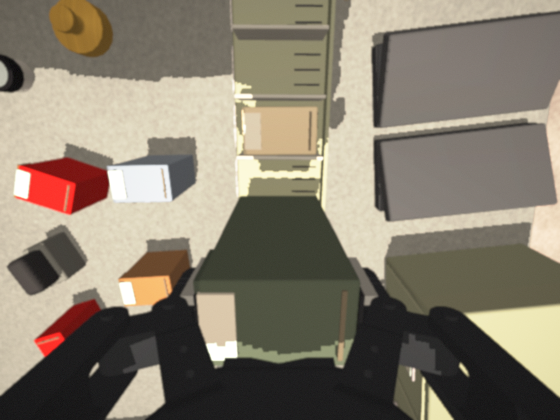

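View pics/s6.png

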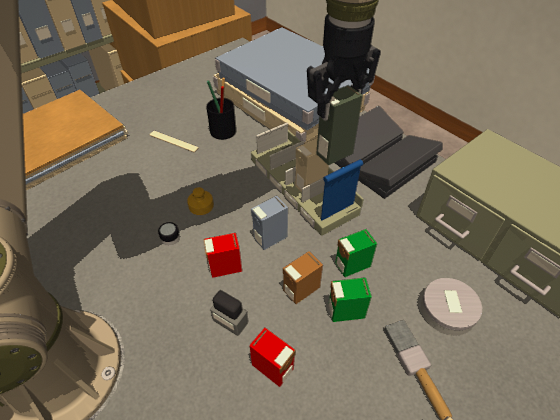

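```bash
python3 -c "
from h import *
P=pose();d=eyes.read_camera('wrist')
W=wray(d,P,[(244,107),(316,108),(317,155),(243,154)],.146)*1000
print(W.round(1).tolist(),W.mean(0).round(1))
for a in [[(235,27),(328,25)],[(235,97),(326,97)],[(237,157),(322,157)]]:
  W=wray(d,P,a,.075)*1000
  print(W.round(1).tolist(),W.mean(0).round(1))
im=cv2.imread('pics/w6.png');cv2.imwrite('pics/w6c.png',cv2.resize(im[60:200,220:340],None,fx=4,fy=4,interpolation=2))"
```

```text
[[590.5, 43.9], [650.3, 36.3], [648.1, -2.6], [584.0, 5.6]] [618.2  20.8]
[[585.2, 122.3], [676.5, 113.5]] [630.9 117.9]
[[575.2, 58.3], [670.0, 47.4]] [622.6  52.9]
[[567.7, -3.6], [661.3, -14.3]] [614.5  -9. ]
```

View pics/w6c.png

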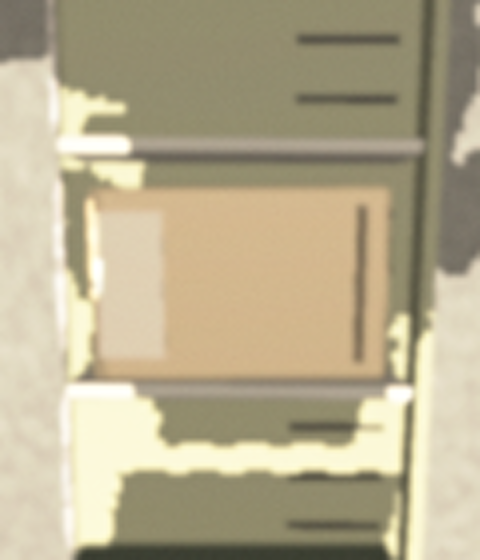

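move_arm(
  commands=[
    [[0,0.03,-0.5],[0,0,0],-1],
    [[0,0,-0.8],[0,0,0],-1],
    [[0,0,-0.8],[0,0,0],-1],
    [[0,0,-0.7],[0,0,0],-1],
    [[0,0,-0.5],[0,0,0],-1],
  ],
)

```text
clock: 11.3
tcp_pos: [0.6084, -0.0426, 0.1555]
orientation: [-0.001, 0.747, 0.665, -0.001]
wrist_force: [0.4, 0.1, -2.0]
finger_gap: 0.0621
```

move_arm(
  commands=[
    [[0,0,-0.15],[0,0,0],-1],
    [[0,0,0],[0,0,0],-1],
    [[0,0,0],[0,0,0],-1],
  ],
)

```text
clock: 11.6
tcp_pos: [0.6107, -0.0422, 0.1526]
orientation: [0.001, 0.746, 0.665, 0.001]
wrist_force: [0.4, 0.7, -1.1]
finger_gap: 0.0618
```

```bash
python3 -c "
from h import *
goto([.611,-.0415,.142],-6.4)
pic('side','s7')
im=cv2.imread('pics/s7.png');cv2.imwrite('pics/s7c.png',cv2.resize(im[90:240,230:390],None,fx=4,fy=4,interpolation=2))"
```

```text
t 11.6 p [610.7 -42.2 152.6] yaw -6.56 gap 61.8 F [ 0.4  0.7 -1.1]
units shift [ 0.007  0.019 -0.265] turn [0.003 0.015 0.02 ]
```

View pics/s7c.png

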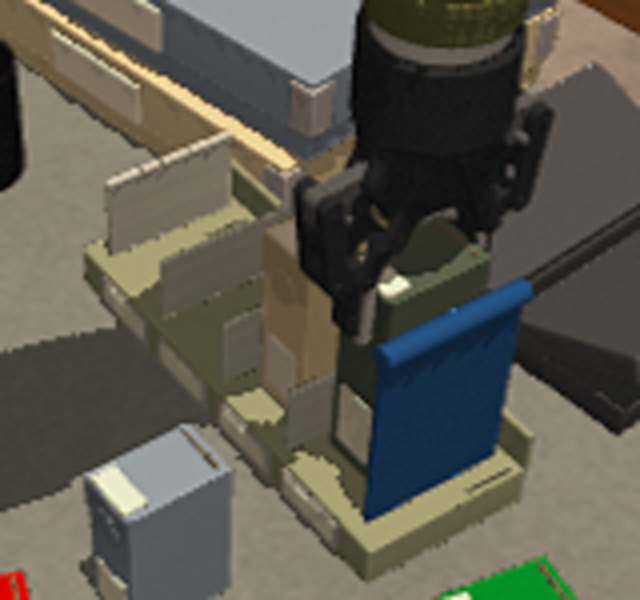

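move_arm(
  commands=[
    [[0,0,-0.12],[0,0,0],-1],
    [[0,0,-0.1],[0,0,0],-1],
    [[0,0,0],[0,0,0],-1],
  ],
)

```text
clock: 11.95
tcp_pos: [0.6099, -0.0415, 0.1419]
orientation: [-0.0, 0.746, 0.666, -0.0]
wrist_force: [-0.9, 0.4, -3.7]
finger_gap: 0.0615
```

move_arm(
  commands=[
    [[0,0,-0.06],[0,0,0],-1],
    [[0,0,0],[0,0,0],-1],
    [[0,0,0],[0,0,0],-1],
  ],
)

```text
clock: 12.25
tcp_pos: [0.6102, -0.0415, 0.1413]
orientation: [0.0, 0.746, 0.666, 0.0]
wrist_force: [-2.4, 0.6, 6.3]
finger_gap: 0.0615
```

move_arm(
  commands=[
    [[0,0,0],[0,0,0],0.6],
    [[0,0,0],[0,0,0],0.7],
    [[0,0,0],[0,0,0],0.8],
    [[0,0,0.1],[0,0,0],0.9],
    [[0,0,0.6],[0,0,0],1],
  ],
)

```text
clock: 12.75
tcp_pos: [0.6083, -0.0413, 0.1654]
orientation: [-0.002, 0.746, 0.666, -0.002]
wrist_force: [-0.4, 0.1, 0.5]
finger_gap: 0.0851
```

move_arm(
  commands=[
    [[0,0,0.9],[0,0,0],1],
    [[0,0,0.9],[0,0,0],1],
    [[-0.6,0.1,0.6],[0,0,0.1],1],
    [[-0.8,0.1,0],[0,0,0],1],
    [[-0.8,0.1,0],[0,0,0],1],
  ],
)

```text
clock: 13.25
tcp_pos: [0.5221, -0.0296, 0.2651]
orientation: [0.001, 0.741, 0.671, 0.001]
wrist_force: [-0.3, 0.3, 0.0]
finger_gap: 0.0854
```

move_arm(
  commands=[
    [[-0.8,0.2,0],[0,0,0],1],
    [[-0.6,0.1,0],[0,0,0],1],
    [[0,0,0],[0,0,0],1],
    [[0,0,0],[0,0,0],1],
  ],
)

```text
clock: 13.65
tcp_pos: [0.4664, -0.0176, 0.2646]
orientation: [0.001, 0.741, 0.671, 0.001]
wrist_force: [0.5, 0.2, -0.3]
finger_gap: 0.0852
```

```bash
python3 -c "
from h import *
goto([.4645,-.0165,.077],-5.4)
pic('wrist','w8');pic('top','t8');pic('side','s8')"
```

```text
t 13.65 p [466.4 -17.6 264.6] yaw -5.71 gap 85.2 F [ 0.5  0.2 -0.3]
units shift [-0.049  0.028 -4.69 ] turn [0.002 0.014 0.039]
```

View pics/w8.png

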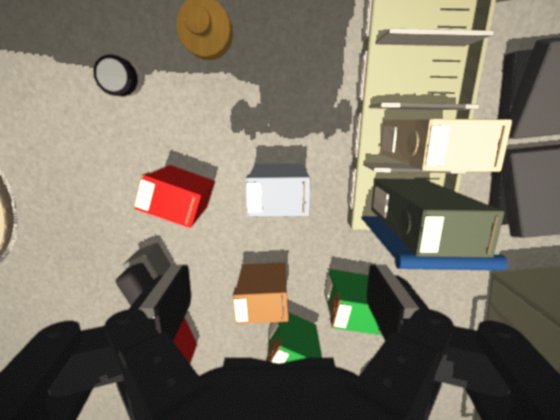

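View pics/s8.png

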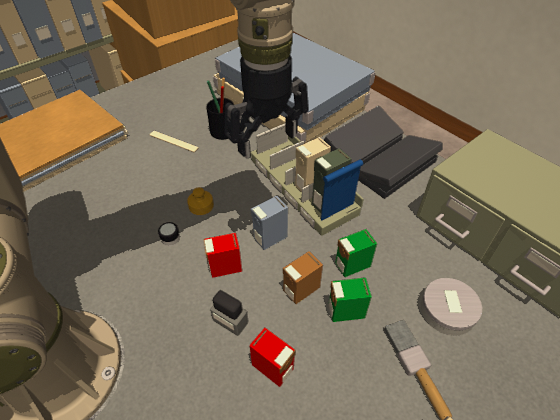

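move_arm(
  commands=[
    [[-0.05,0.02,-0.8],[0,0,0.03],0.8],
    [[0,0,-0.9],[0,0,0],0.8],
    [[0,0,-0.9],[0,0,0],0.8],
    [[0,0,-0.6],[0,0,0],0.8],
    [[0,0,0],[0,0,0],0.8],
  ],
)

```text
clock: 14.3
tcp_pos: [0.4622, -0.0164, 0.1324]
orientation: [-0.003, 0.74, 0.672, -0.002]
wrist_force: [0.2, -0.6, 0.7]
finger_gap: 0.0764
```

```bash
python3 -c "
from h import *
goto([.4645,-.0165,.077],-5.4)
pic('wrist','w9')"
```

```text
t 14.3 p [462.2 -16.4 132.4] yaw -5.48 gap 76.4 F [ 0.2 -0.6  0.7]
units shift [ 0.058 -0.002 -1.386] turn [-0.011 -0.05   0.01 ]
```

View pics/w9.png

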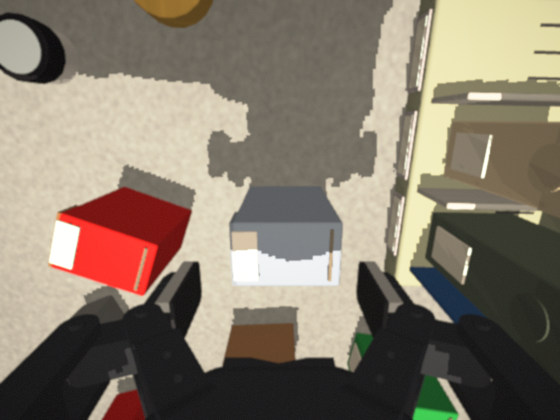

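move_arm(
  commands=[
    [[0.04,0,0],[0,0,0],0.8],
    [[0,0,-0.5],[0,0,0],0.8],
    [[0,0,-0.5],[0,0,0],0.8],
    [[0,0,-0.35],[0,0,0],0.8],
    [[0,0,0],[0,0,0],0.8],
  ],
)

```text
clock: 14.85
tcp_pos: [0.4662, -0.0169, 0.082]
orientation: [-0.0, 0.74, 0.673, 0.0]
wrist_force: [-0.5, -0.1, 0.9]
finger_gap: 0.077
```

move_arm(
  commands=[
    [[0,0,0],[0,0,0],-1],
    [[0,0,0],[0,0,0],-1],
    [[0,0,0],[0,0,0],-1],
    [[0,0,0],[0,0,0],-1],
  ],
  newtons=30,
)

```text
clock: 15.25
tcp_pos: [0.4672, -0.017, 0.0835]
orientation: [0.001, 0.74, 0.673, 0.001]
wrist_force: [-1.4, 0.7, 6.6]
finger_gap: 0.0618
```

```bash
python3 -c "
from h import *
goto([.6245,.0855,.24],-6.4)"
```

```text
t 15.25 p [467.2 -17.   83.5] yaw -5.47 gap 61.8 F [-1.4  0.7  6.6]
units shift [3.933 2.564 3.912] turn [ 0.005  0.023 -0.116]
```

move_arm(
  commands=[
    [[0,0,0.4],[0,0,0],-1],
    [[0,0,0.9],[0,0,0],-1],
    [[0,0,0.9],[0,0,0],-1],
    [[0,0.2,0.9],[0,0,0],-1],
    [[0,0.4,0.9],[0,0,0],-1],
  ],
  newtons=40,
)

```text
clock: 15.75
tcp_pos: [0.4656, 0.0069, 0.2437]
orientation: [0.0, 0.741, 0.672, 0.0]
wrist_force: [0.9, -0.3, -2.0]
finger_gap: 0.0616
```

move_arm(
  commands=[
    [[0.4,0.7,0],[0,0,-0.05],-1],
    [[0.6,0.7,0],[0,0,-0.05],-1],
    [[0.7,0.5,0],[0,0,0],-1],
    [[0.8,0.1,0],[0,0,0],-1],
    [[0.8,0,0],[0,0,0],-1],
  ],
)

```text
clock: 16.25
tcp_pos: [0.5986, 0.0887, 0.2422]
orientation: [0.0, 0.744, 0.668, 0.0]
wrist_force: [0.7, -0.2, -2.3]
finger_gap: 0.0611
```

move_arm(
  commands=[
    [[0.5,0,0],[0,0,0],-1],
    [[0.15,0,0],[0,0,0],-1],
    [[0,0,0],[0,0,0],-1],
    [[0,0,0],[0,0,0],-1],
  ],
)

```text
clock: 16.65
tcp_pos: [0.6228, 0.0872, 0.2418]
orientation: [-0.0, 0.745, 0.667, -0.0]
wrist_force: [0.1, 0.4, -2.0]
finger_gap: 0.0616
```

```bash
python3 -c "
from h import *
goto([.6255,.0855,.1135],-6.4)
pic('wrist','w10')
P=pose()"
```

```text
t 16.65 p [622.8  87.2 241.8] yaw -6.28 gap 61.6 F [ 0.1  0.4 -2. ]
units shift [ 0.067 -0.042 -3.208] turn [-0.    -0.008 -0.016]
```

View pics/w10.png

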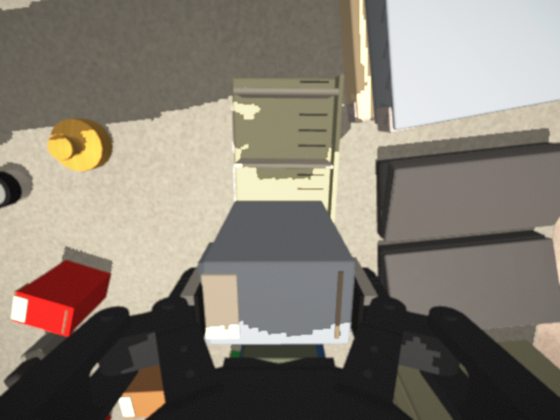

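move_arm(
  commands=[
    [[0.06,-0.05,-0.5],[0,0,0],-1],
    [[0,0,-0.8],[0,0,0],-1],
    [[0,0,-0.8],[0,0,0],-1],
    [[0,0,-0.5],[0,0,0],-1],
    [[0,0,-0.3],[0,0,0],-1],
  ],
)

```text
clock: 17.2
tcp_pos: [0.6241, 0.0852, 0.1244]
orientation: [-0.001, 0.745, 0.667, -0.001]
wrist_force: [-0.0, -0.1, -2.2]
finger_gap: 0.0617
```

move_arm(
  commands=[
    [[0,0,-0.1],[0,0,0],-1],
    [[0,0,0],[0,0,0],-1],
    [[0,0,0],[0,0,0],-1],
  ],
)

```text
clock: 17.5
tcp_pos: [0.627, 0.0852, 0.1235]
orientation: [0.001, 0.745, 0.667, 0.001]
wrist_force: [-0.5, -0.5, -1.7]
finger_gap: 0.0612
```

```bash
python3 -c "
from h import *
goto([.625,.0855,.1135],-6.4)
pic('side','s11')
im=cv2.imread('pics/s11.png');cv2.imwrite('pics/s11c.png',cv2.resize(im[90:240,230:390],None,fx=4,fy=4,interpolation=2))"
```

```text
t 17.5 p [627.   85.2 123.5] yaw -6.27 gap 61.2 F [-0.5 -0.5 -1.7]
units shift [-0.05   0.007 -0.249] turn [ 0.     0.018 -0.016]
```

View pics/s11c.png

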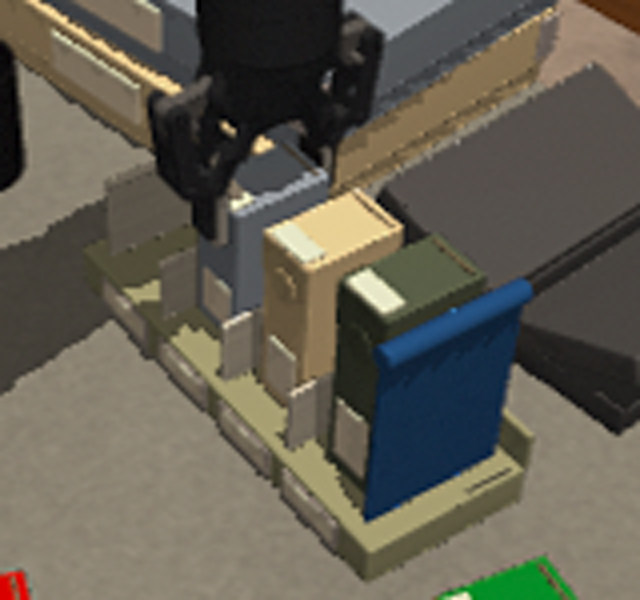

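move_arm(
  commands=[
    [[0,0,-0.1],[0,0,0],-1],
    [[0,0,-0.08],[0,0,0],-1],
    [[0,0,0],[0,0,0],-1],
  ],
)

```text
clock: 17.85
tcp_pos: [0.6259, 0.0852, 0.1142]
orientation: [-0.0, 0.745, 0.667, -0.0]
wrist_force: [-0.3, -0.3, -2.0]
finger_gap: 0.0612
```

move_arm(
  commands=[
    [[0,0,-0.06],[0,0,0],-1],
    [[0,0,0],[0,0,0],-1],
    [[0,0,0],[0,0,0],-1],
  ],
)

```text
clock: 18.15
tcp_pos: [0.6261, 0.0853, 0.1137]
orientation: [0.0, 0.745, 0.667, 0.0]
wrist_force: [-3.3, -0.4, 6.3]
finger_gap: 0.0613
```

move_arm(
  commands=[
    [[0,0,0],[0,0,0],0.6],
    [[0,0,0],[0,0,0],0.7],
    [[0,0,0],[0,0,0],0.8],
    [[0,0,0.1],[0,0,0],0.9],
    [[0,0,0.6],[0,0,0],1],
  ],
)

```text
clock: 18.65
tcp_pos: [0.6242, 0.0852, 0.1377]
orientation: [-0.002, 0.745, 0.667, -0.002]
wrist_force: [-1.3, -0.1, 0.4]
finger_gap: 0.0852
```

move_arm(
  commands=[
    [[0,0,0.9],[0,0,0],1],
    [[0,0,0.9],[0,0,0],1],
    [[0,0,0.9],[0,0,0],1],
    [[-0.6,-0.6,0.2],[0,0,0.1],1],
    [[-0.65,-0.75,0],[0,0,0.1],1],
  ],
)

```text
clock: 19.15
tcp_pos: [0.5776, 0.0314, 0.2589]
orientation: [0.002, 0.734, 0.679, 0.002]
wrist_force: [0.9, -0.2, -0.1]
finger_gap: 0.0854
```

move_arm(
  commands=[
    [[-0.6,-0.75,0],[0,0,0.1],1],
    [[-0.6,-0.75,0],[0,0,0.1],1],
    [[-0.6,-0.75,0],[0,0,0],1],
    [[-0.6,-0.75,0],[0,0,0],1],
    [[-0.6,-0.75,0],[0,0,0],1],
  ],
)

```text
clock: 19.65
tcp_pos: [0.4552, -0.1198, 0.2567]
orientation: [0.0, 0.726, 0.688, 0.0]
wrist_force: [0.1, 0.2, 0.7]
finger_gap: 0.0855
```

move_arm(
  commands=[
    [[-0.6,-0.75,0],[0,0,0],0.8],
    [[0,-0.1,0],[0,0,0],0.8],
    [[0,0,0],[0,0,0],0.8],
  ],
)

```text
clock: 19.95
tcp_pos: [0.4321, -0.1538, 0.2568]
orientation: [0.001, 0.727, 0.687, 0.0]
wrist_force: [0.5, 0.4, -0.1]
finger_gap: 0.0772
```

```bash
python3 -c "
from h import *
goto([.432,-.1535,.15],-3.2)
pic('wrist','w12');pic('top','t12')"
```

```text
t 19.95 p [ 432.1 -153.8  256.8] yaw -3.22 gap 77.2 F [ 0.5  0.4 -0.1]
units shift [-2.00e-03  7.00e-03 -2.67e+00] turn [0.003 0.008 0.003]
```

View pics/w12.png

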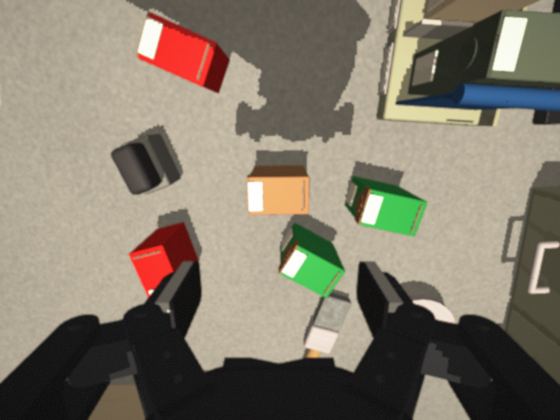

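View pics/t12.png

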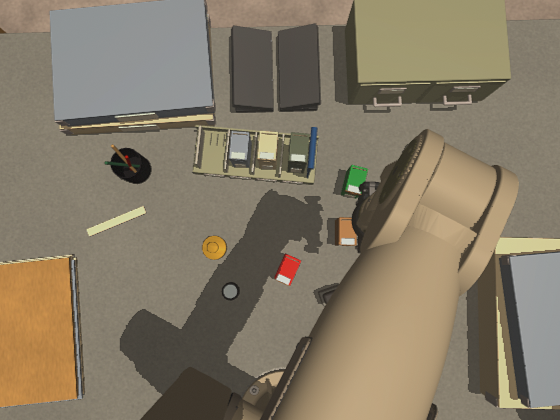

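move_arm(
  commands=[
    [[0,0,-0.7],[0,0,0],0.8],
    [[0,0,-0.9],[0,0,0],0.8],
    [[0,0,-0.9],[0,0,0],0.8],
    [[0,0,-0.7],[0,0,0],0.8],
    [[0,0,0],[0,0,0],0.8],
  ],
)

```text
clock: 20.55
tcp_pos: [0.4302, -0.1502, 0.1248]
orientation: [-0.004, 0.725, 0.689, -0.001]
wrist_force: [-1.1, 0.9, 0.4]
finger_gap: 0.0769
```

```bash
python3 -c "
from h import *
goto([.432,-.1535,.061],-3.2)
pic('wrist','w13')"
```

```text
t 20.55 p [ 430.2 -150.2  124.8] yaw -2.94 gap 76.9 F [-1.1  0.9  0.4]
units shift [ 0.046 -0.082 -1.596] turn [-0.028 -0.046 -0.032]
```

View pics/w13.png

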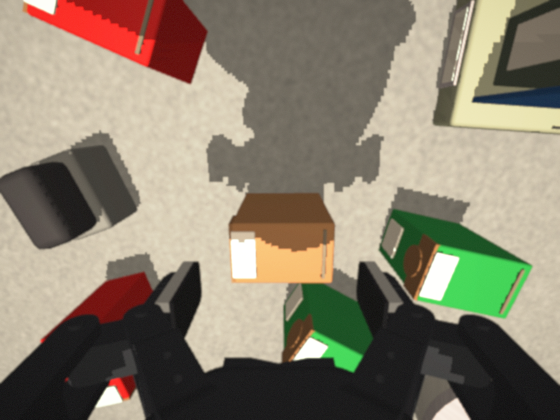

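move_arm(
  commands=[
    [[0,0,0],[0,0,0],0.8],
    [[0,0,-0.5],[0,0,0],0.8],
    [[0,0,-0.6],[0,0,0],0.8],
    [[0,0,-0.45],[0,0,0],0.8],
    [[0,0,0],[0,0,0],0.8],
  ],
)

```text
clock: 21.1
tcp_pos: [0.4322, -0.1525, 0.0662]
orientation: [-0.0, 0.726, 0.688, -0.0]
wrist_force: [-0.1, 0.3, 0.5]
finger_gap: 0.0766
```

move_arm(
  commands=[
    [[0,0,0],[0,0,0],-1],
    [[0,0,0],[0,0,0],-1],
    [[0,0,0],[0,0,0],-1],
    [[0,0,0],[0,0,0],-1],
  ],
  newtons=30,
)

```text
clock: 21.5
tcp_pos: [0.4336, -0.1535, 0.0681]
orientation: [0.002, 0.726, 0.688, 0.001]
wrist_force: [0.2, 0.9, 6.2]
finger_gap: 0.0615
```

```bash
python3 -c "
from h import *
goto([.632,.149,.24],-6.4)"
```

```text
t 21.5 p [ 433.6 -153.5   68.1] yaw -3.07 gap 61.5 F [0.2 0.9 6.2]
units shift [4.959 7.562 4.298] turn [ 0.012  0.023 -0.417]
```

move_arm(
  commands=[
    [[0,0,0.4],[0,0,0],-1],
    [[0,0,0.9],[0,0,0],-1],
    [[0,0,0.95],[0,0,0],-1],
    [[0,0,0.95],[0,0,0],-1],
    [[0,0.3,0.95],[0,0,0],-1],
  ],
  newtons=40,
)

```text
clock: 22.0
tcp_pos: [0.4323, -0.1415, 0.2345]
orientation: [0.001, 0.726, 0.687, 0.0]
wrist_force: [0.7, -0.2, -1.6]
finger_gap: 0.0614
```

move_arm(
  commands=[
    [[0.2,0.7,0.4],[0,0,-0.04],-1],
    [[0.4,0.75,0],[0,0,-0.04],-1],
    [[0.5,0.75,0],[0,0,-0.04],-1],
    [[0.5,0.75,0],[0,0,-0.04],-1],
    [[0.5,0.75,0],[0,0,-0.04],-1],
  ],
)

```text
clock: 22.5
tcp_pos: [0.5168, 0.0085, 0.2491]
orientation: [0.0, 0.735, 0.678, 0.0]
wrist_force: [-0.2, -0.2, -0.3]
finger_gap: 0.0613
```

move_arm(
  commands=[
    [[0.5,0.75,0],[0,0,-0.04],-1],
    [[0.5,0.75,0],[0,0,-0.04],-1],
    [[0.5,0.75,0],[0,0,-0.04],-1],
    [[0.5,0.75,0],[0,0,-0.04],-1],
    [[0.5,0.45,0],[0,0,-0.04],-1],
  ],
)

```text
clock: 23.0
tcp_pos: [0.6166, 0.1476, 0.2487]
orientation: [-0.0, 0.744, 0.668, 0.0]
wrist_force: [0.5, -0.0, -0.8]
finger_gap: 0.061
```

move_arm(
  commands=[
    [[0.3,0.1,0],[0,0,0],-1],
    [[0,0,0],[0,0,0],-1],
    [[0,0,0],[0,0,0],-1],
  ],
)

```text
clock: 23.3
tcp_pos: [0.6278, 0.1491, 0.2482]
orientation: [-0.0, 0.745, 0.667, -0.0]
wrist_force: [-0.1, 0.6, -1.3]
finger_gap: 0.0614
```

```bash
python3 -c "
from h import *
goto([.632,.149,.098],-6.4)
pic('wrist','w14');pic('top','t14')"
```

```text
t 23.3 p [627.8 149.1 248.2] yaw -6.27 gap 61.4 F [-0.1  0.6 -1.3]
units shift [ 1.040e-01 -3.000e-03 -3.754e+00] turn [ 0.002 -0.006 -0.017]
```

View pics/w14.png

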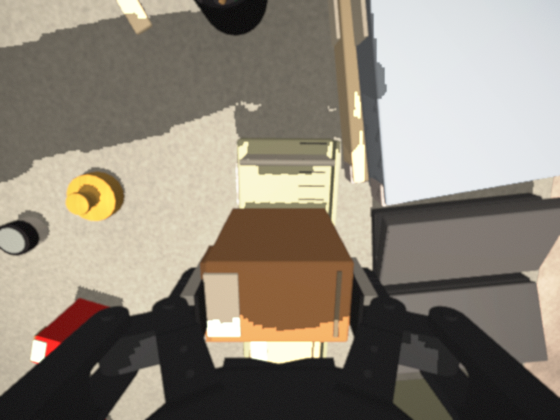

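View pics/t14.png

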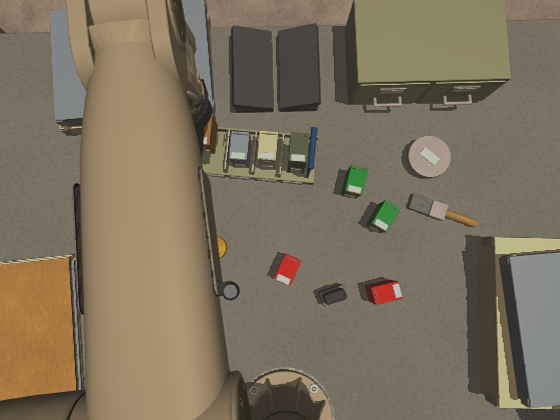

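move_arm(
  commands=[
    [[0.08,-0.01,-0.5],[0,0,-0.02],-1],
    [[0,0,-0.8],[0,0,0],-1],
    [[0,0,-0.8],[0,0,0],-1],
    [[0,0,-0.7],[0,0,0],-1],
    [[0,0,-0.5],[0,0,0],-1],
  ],
)

```text
clock: 23.9
tcp_pos: [0.6297, 0.1479, 0.1147]
orientation: [-0.001, 0.746, 0.666, -0.001]
wrist_force: [0.5, 0.5, -1.9]
finger_gap: 0.0616
```

move_arm(
  commands=[
    [[0,0,-0.2],[0,0,0],-1],
    [[0,0,0],[0,0,0],-1],
    [[0,0,0],[0,0,0],-1],
  ],
)

```text
clock: 24.2
tcp_pos: [0.632, 0.1486, 0.1097]
orientation: [0.001, 0.746, 0.666, 0.001]
wrist_force: [0.2, 0.5, -0.2]
finger_gap: 0.0613
```

```bash
python3 -c "
from h import *
goto([.6315,.1486,.098],-6.4)
pic('side','s15')
im=cv2.imread('pics/s15.png');cv2.imwrite('pics/s15c.png',cv2.resize(im[90:240,210:370],None,fx=4,fy=4,interpolation=2))"
```

```text
t 24.2 p [632.  148.6 109.7] yaw -6.45 gap 61.3 F [ 0.2  0.5 -0.2]
units shift [-0.011  0.    -0.294] turn [-0.001  0.013  0.007]
```

View pics/s15c.png

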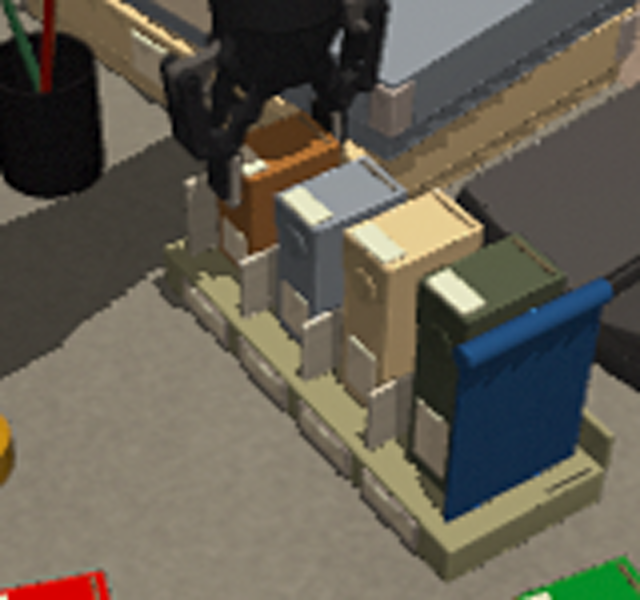

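move_arm(
  commands=[
    [[0,0,-0.12],[0,0,0],-1],
    [[0,0,-0.1],[0,0,0],-1],
    [[0,0,0],[0,0,0],-1],
  ],
)

```text
clock: 24.55
tcp_pos: [0.6311, 0.1488, 0.0991]
orientation: [-0.0, 0.746, 0.666, -0.0]
wrist_force: [0.3, 1.0, -1.8]
finger_gap: 0.0612
```

move_arm(
  commands=[
    [[0,0,-0.08],[0,0,0],-1],
    [[0,0,0],[0,0,0],-1],
    [[0,0,0],[0,0,0],-1],
  ],
)

```text
clock: 24.85
tcp_pos: [0.6315, 0.149, 0.0982]
orientation: [0.0, 0.746, 0.666, 0.001]
wrist_force: [-2.7, -0.3, 8.6]
finger_gap: 0.0615
```

move_arm(
  commands=[
    [[0,0,0],[0,0,0],0.55],
    [[0,0,0],[0,0,0],0.6],
    [[0,0,0],[0,0,0],0.65],
    [[0,0,0],[0,0,0],0.65],
  ],
)

```text
clock: 25.25
tcp_pos: [0.6314, 0.1488, 0.096]
orientation: [-0.0, 0.746, 0.666, -0.0]
wrist_force: [-0.1, -0.0, -0.6]
finger_gap: 0.0705
```

```bash
python3 -c "
from h import *
goto([.6315,.1486,.25],-6.4)"
```

```text
t 25.25 p [631.4 148.8  96. ] yaw -6.44 gap 70.5 F [-0.1 -0.  -0.6]
units shift [ 3.00e-03 -4.00e-03  3.85e+00] turn [ 0.    -0.002  0.004]
```

Released with 4.5 mm on each side. Rise slowly, then retreat.

move_arm(
  commands=[
    [[0,0,0.3],[0,0,0],0.65],
    [[0,0,0.5],[0,0,0],0.65],
    [[0,0,0.7],[0,0,0],0.65],
    [[0,0,0.9],[0,0,0],0.65],
    [[0,0,0.9],[0,0,0],0.65],
  ],
)

```text
clock: 25.75
tcp_pos: [0.6311, 0.1488, 0.2302]
orientation: [-0.0, 0.746, 0.666, -0.0]
wrist_force: [0.3, 0.0, 0.2]
finger_gap: 0.0705
```

move_arm(
  commands=[
    [[0,0,0.7],[0,0,0],0.65],
    [[-0.5,0,0.3],[0,0,0],0.65],
    [[-0.8,0,0],[0,0,0],0.65],
    [[-0.8,0,0],[0,0,0],0.65],
    [[-0.8,-0.3,0],[0,0,0],0.65],
  ],
)

```text
clock: 26.25
tcp_pos: [0.5144, 0.1374, 0.2692]
orientation: [0.0, 0.745, 0.667, 0.001]
wrist_force: [0.2, -0.9, 0.2]
finger_gap: 0.0703
```

move_arm(
  commands=[
    [[-0.4,-0.8,0],[0,0,0],0.65],
    [[-0.4,-0.9,0],[0,0,0],0.65],
    [[-0.4,-0.9,0],[0,0,0],0.65],
    [[0,-0.9,0],[0,0,0],0.65],
    [[0,-0.9,0],[0,0,0],0.65],
  ],
)

```text
clock: 26.75
tcp_pos: [0.4669, -0.0404, 0.2697]
orientation: [0.001, 0.746, 0.666, 0.001]
wrist_force: [-0.4, -0.6, 0.6]
finger_gap: 0.0703
```

move_arm(
  commands=[
    [[0,-0.9,0],[0,0,0],0.65],
    [[0,-0.9,0],[0,0,0],0.65],
    [[0,-0.9,0],[0,0,0],0.65],
    [[0,0,0],[0,0,0],0.65],
    [[0,0,0],[0,0,0],0.65],
  ],
)

```text
clock: 27.25
tcp_pos: [0.4672, -0.1478, 0.2689]
orientation: [0.0, 0.746, 0.666, 0.0]
wrist_force: [-0.5, 1.2, -1.0]
finger_gap: 0.0704
```

```bash
python3 -c "
from h import *
goto([.6315,.1486,.25],-6.4)
pic('top','t16');pic('side','s16')
im=cv2.imread('pics/t16.png');cv2.imwrite('pics/t16c.png',cv2.resize(im[115:195,185:330],None,fx=5,fy=5,interpolation=2))
a=cv2.imread('pics/t0.png') if 0 else cv2.imread('pics/top0.png')
print(np.abs(im.astype(int)-a)[135:275,85:235].max(2).reshape(-1).__gt__(40).sum())
D=(np.abs(im.astype(int)-a).max(2)>40);
print('pot',D[140:190,100:160].sum(),'weight',D[230:262,198:232].sum())
im=cv2.imread('pics/s16.png');cv2.imwrite('pics/s16c.png',cv2.resize(im[90:240,210:370],None,fx=4,fy=4,interpolation=2))"
```

```text
t 27.25 p [ 467.2 -147.8  268.9] yaw -6.55 gap 70.4 F [-0.5  1.2 -1. ]
units shift [ 4.106  7.41  -0.472] turn [-0.002  0.003  0.019]
1833
pot 0 weight 204
```

View pics/t16.png

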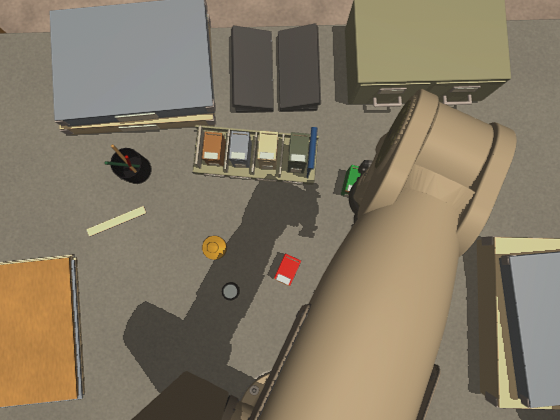

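View pics/t16c.png

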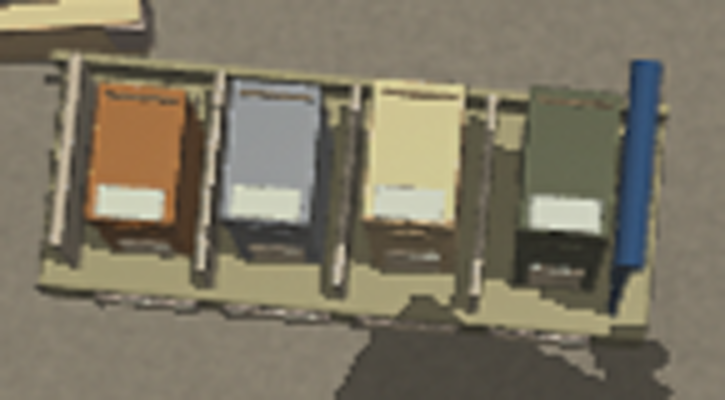

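View pics/s16c.png

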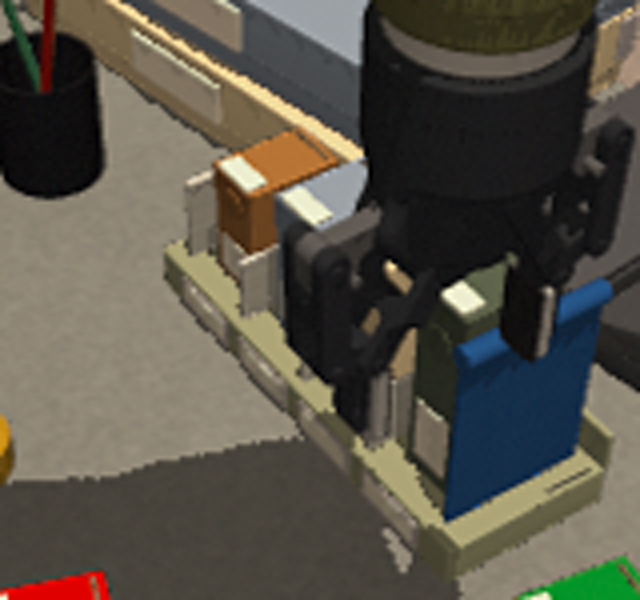

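```bash
python3 - <<'E'
from h import *
d=eyes.read_camera('top')
C=np.array([620.3,52.9]);a=np.radians(-6.4);X=np.array([np.cos(a),np.sin(a)]);Y=np.array([-np.sin(a),np.cos(a)])
for n,z,c in [('kraft',.11,[(100,85),(188,92),(175,224),(88,218)]),('blue',.128,[(228,80),(322,87),(312,222),(220,218)]),('cream',.146,[(372,80),(466,88),(456,225),(362,218)]),('green',.164,[(530,88),(620,92),(606,235),(516,230)])]:
    p=(np.array(c)+.5)/5-.5+[185,115]; W=ray(d,p,z)*1000; m=W.mean(0)-C; v=W[0]+W[1]-W[2]-W[3]
    print(n,'x',(m@X).round(1),'y',(m@Y).round(1),'yaw',(np.degrees(np.arctan2(v[1],v[0]))).round(1),np.linalg.norm(v)/2)
print(env.get_state()['qvel'].round(3))
im=cv2.cvtColor(d['frame'],cv2.COLOR_RGB2HSV)
for f in ('pics/top0.png','pics/t16.png'):
    h=cv2.cvtColor(cv2.imread(f),cv2.COLOR_BGR2HSV)[230:265,195:235]
    m=cv2.inRange(h,(12,150,60),(30,255,255));M=cv2.moments(m,True);print('weight px',M['m10']/M['m00']+195,M['m01']/M['m00']+230)
E
```

```text
kraft x -2.4 y 93.2 yaw -5.9 61.0777393110587
blue x -0.3 y 31.8 yaw -4.7 61.70408196555237
cream x 0.2 y -32.3 yaw -5.4 61.04561050097262
green x -2.3 y -98.7 yaw -7.3 62.185320857070884
[ 0.011 -0.001 -0.002 -0.004 -0.002 -0.003]
weight px 213.77354260089686 247.16143497757847
weight px 213.77628635346755 247.18791946308724
```

All four cartons are within about 3 mm of their bay centres and 2° of square. The weight and the pot have not moved, and the arm is clear.

```bash
python3 -c "
from h import *
print(job.hand_in())"
```

```text
the job is handed in; nothing more can be done
None
```

All four cartons are standing on the shelf, one to a bay. From the tall blue end plate they run dark green, cream, blue, kraft, with the labels at the open front. I gripped each carton front to back near its top, lowered it until the wrist felt 6–9 N of contact with the board, then released it. The job was handed in at about 27 s; no verdict was reported.

**Placement:** In the last top-camera check each carton was within about 3 mm of its bay centre along the shelf and 2.5 mm across it. Each was within about 2° of square. These positions come from corners I picked by eye in the enlarged picture, not from automatic outlines, because my first colour masks did not isolate the carton tops.

**Upright:** I judged this from the pictures and did not measure it. In the last side view the gripper partly hid the blue, cream and green cartons. All four looked upright in the top view and in an earlier, clearer side view (kraft was still in the gripper in that one).

**Bystanders:** The brass weight's centre moved by less than 0.1 pixel. The pot's patch of the picture had not changed. The raw picture difference did show 204 changed pixels around the weight, which I put down to the arm's shadow.

**Disagreement:** The wrist and top cameras differed by about 2–4 mm, up to 7 mm on one divider. I split most of the difference when choosing the targets, which is well inside the tolerances.

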